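# Index the tilt stage and hold the reference slide flush on its sloped face

## Robot

A 7-joint arm with a two-finger parallel gripper is mounted at the origin on a cart in front of the work surface, level with it; the furniture and walls round the work are solid. World frame = base frame: x ahead of the robot, y to its left, z up, the work surface at z = 0. Lengths are in m, angles in rad, forces in N, time in s.
With the tool pointing down it reaches from about 0.4 to 0.85 m from the base axis. Payload 4.5 kg.
Tool frame: the origin (TCP) lies on the centre line of the jaws, within the pads' length; the fingertips stand r.tips_ahead ahead of it and the grasp point (between the pads) is the TCP (r.tips_ahead is the distance from the TCP to the fingertips, in m); z points along the fingers, y is the direction in which the jaws open and shut (so a half turn about z gives the same grasp; the last joint's range is limited). The gripper opens to 88 mm and grips with 3 to 60 N. Pads are 18 mm wide; open, the fingers measure 123 mm over their backs; the gripper's body (75 mm by 187 mm) begins 45 mm behind the grasp point.
Start: joints at [0.034, 0.689, -0.195, 1.565, 0.157, 0.902, -0.215], TCP at [0.625, 0, 0.258] pointing down, gripper open.
Joint ranges: [-3.01, 3.01], [-0.46, 2.08], [-1.47, 1.51], [0.13, 2.56], [-1, 4.14], [0.04, 2.09], [-2.66, 2.66]. Speed limits (rad/s): [2.57, 2.57, 3.14, 3.14, 3.14, 3.14, 3.14].

## Interface

Orientations are given as a unit quaternion [x, y, z, w].
In Python, from plant import r gives the robot as it stands.
- The arm moves only by the shell command python3 -m inch 'ROWS' [FORCE]. ROWS is JSON, a list of rows, each a list of 5 numbers: the shift along the world's x, y, z in units of 25 mm (1.0 is 25 mm), then the turn about the world's z in units of 6 degrees (1.0 is 6 degrees), then the finger opening in mm, from 0 to 88.1. A call has 1 to 5 rows; each row shifts and turns the commanded pose from where the row before left it; what a row does not reach is not made up. A row lasts 1/10 s, in which the tool goes at most 50 mm and 8.59 degrees, less where a joint would pass 70% of its speed; a pose out of reach is approached as far as the arm can. A call is refused whole if a number of a shift passes 1 or a number of a turn 1, either way. A call with a gripper value outside its range is refused whole. The fingers move at their own pace and stop on an object; FORCE is the grip in N (left out, the last holds). Time passes only in rows, so rows that do not move let the fingers close. It gives the time, the measured TCP pose, the force and the opening at its end, in the units of the state.
- r.get_state(): the state, without advancing time (a new reading comes with each control period).
- r.snapshot(name): name is "scene" or "top" or "wrist"; returns a dict with "pixels" (480x640x3 uint8, red, green, blue), "range_z" (480x640 float32, m along the optical axis (not along the pixel's ray), 0 where there is no reading), "K" (3x3 intrinsics, pixels), "position" and "attitude" of the camera in the world. Camera axes: x right, y up, looking along -z (the intrinsics and any distortion apply to the point x, -y, -z); pixel columns grow to the right and rows downward; lengths in m; the calibration is good to about 2 mm. A picture is of the moment at which its call begins.
- r.finish_job(): hands the job in, once; it reports no verdict.
The state is a dict: "clock": time; "q": joint angles; "qd": joint speeds; "joint_torque": joint torques, N m; "tool_pos": TCP position; "eef_rot": TCP orientation; "contact_force": force on the tool from outside, world axes, zero at the start; "moment": the same for the moment, N m; "opening": opening from 0.0 (shut) to 1.0 (fully open).
Only numpy, scipy, OpenCV 4.12 (cv2) and the standard library are available. Lean on these libraries where they do the work, as an engineer would, in place of code of your own. Each camera call takes 0.05 s, during which the arm holds its last target. There are 200 camera calls.

## Task

Push the carrier along its rail to the next station, the green one, until it clicks into the detent there. Then pick up the reference slide by its blue rib, tilt it to match the sloped face of the stage on the carrier and press it gently flush inside the red corner marks, so that the sprung face gives a few millimetres but does not bottom out. Finish while still holding the slide pressed there, and leave the things standing around undisturbed.

Things in the scene. Friction and masses are not known exactly. Their poses are not given: they have to be found in the camera images.
- rail: the indexing rail, fixed to the bench: aluminium base plate 70 x 300 x 8 mm with two steel rods and black end blocks 34 mm high. Origin at the centre of its underside on the bench; x points across the rail, away from the robot; y runs along the rail to the robot's left; z up. It carries the carrier with the tilting stage.
- carrier (a joint): travel of the grey carrier along the rail, in m: 0 at the left end stop, growing to the robot's right (along the rail's -y), 0.155 at the right stop. Spring detents hold it at 0.085 (the next station, green stripe on the rail) and at 0.147 (the station after it, grey stripe: not wanted). The carrier (64 mm along the rail) slides with about 1 N of friction; a detent pulls it in from about 3 mm either side, and needs about 4 N to enter or leave.
- post (a point): the black upright push post on the arm in front of the carrier, 14 mm in diameter; this point is on its axis 60 mm above the bench, and its top is 76 mm above the bench. The arm it stands on is at 20 to 28 mm above the bench, a steel foot of 16 mm diameter reaches up to 34 mm. Axes as the rail's. It moves with the carrier.
- station_mark (a point): the green stripe and tag of the wanted station, on the front edge of the rail's base (the tag sticks out 15 mm in front, 6 mm above the bench); this point is on the edge, 8 mm above the bench; at this station the push post is level with it along the rail.
- stage (a joint): tilt of the stage on the carrier, in rad: 0 is level, positive leans the face toward the robot (its near edge down). It is clamped and differs from start to start (0.25 to 0.6); about 6 N m would be needed to turn it.
- face (a point): centre of the sloped upper face of the stage (aluminium plate 86 mm up the slope x 64 mm wide, 6 mm thick, red marks at the corners of the slide's place), about 95 mm above the bench. z is the outward normal of the face, x points up the slope (away from the robot), y along the rail. It moves with the carrier and with the sprung face.
- pad (a joint): how far the sprung face is pushed in along its normal, in m: 0 untouched, 0.010 bottomed out. It starts to move at 1.5 N and takes 1 N more per mm. It stays parallel to itself, so an uneven slide has to turn to it.
- slide: the reference slide, loose, lying on the bench: black plate 64 x 40 x 5 mm with a glass window in its underside and, upright on top along the middle of its length, a blue grip rib 38 mm long (x), 12 mm thick (y), reaching from 5 to 41 mm above the underside. Origin at the centre of the underside, x along its length, y across, z up out of the rib. 60 g. It may be put on either way round, its length up the slope.
- vial_d: vial with an orange cap, 25 mm in diameter, 60 mm tall, a bystander; origin at the centre of its underside
- vial_c: vial with a red cap, 23 mm in diameter, 54 mm tall, a bystander; origin at the centre of its underside
- sample_pot: pot with a red lid, 46 mm in diameter, 57 mm tall, a bystander; origin at the centre of its underside
- petri: flat round dish, 58 mm in diameter, 13 mm tall, a bystander; origin at the centre of its underside
- navy_tape: roll of dark blue tape lying flat, 73 mm in diameter, 24 mm tall, a bystander; origin at the centre of its underside
- media_bottle: clear bottle with a blue cap, 69 mm in diameter, 129 mm tall, a bystander; origin at the centre of its underside

How it is judged:
On the way, in this order (a step that is already met when the one before it is completed fails the run):
1. the carrier rests in the detent of the green station, the slide still lying on the bench (value of joint carrier between 0.0815 and 0.0885 m and height (world z) of slide below 0.01 m), for 0.3 s.
2. the slide is picked up in the fingers (height (world z) of slide above 0.03 m and contact force between the fingers and slide above 1 N), for 0.2 s.
3. the slide is flush on the sloped face and pressed (x of slide in the frame of face between -0.01 and 0.01 m and y of slide in the frame of face between -0.01 and 0.01 m and z of slide in the frame of face between -0.003 and 0.003 m and angle between the z axis of slide and the z axis of face, either way round below 0.06 rad and angle between the x axis of slide and the x axis of face, either way round below 0.15 rad and value of joint pad between 0.001 and 0.0085 m and contact force between slide and rail above 1 N and contact force between the fingers and slide above 1 N), for 0.3 s.
At the end, for the whole second after the job is handed in: the carrier is in the green station's detent (within 3.5 mm), the slide is still held in the fingers and lies flush on the sloped face (within 3.4 degrees and 3 mm), centred within 10 mm and turned by less than 8.5 degrees from straight up the slope, and presses the sprung face in by 1 to 8.5 mm (all of step 3 and value of joint carrier between 0.0815 and 0.0885 m); the arm keeps its last pose, push and grip.
It fails at once if the slide is pressed hard on the stage (contact force between slide and rail above 30 N).
It fails at once if the slide drives the sprung face onto its stop (value of joint pad above 0.0097 m).
It fails at once if a bystander is shifted or knocked over (distance of any of vial_d, vial_c, sample_pot, petri, navy_tape, media_bottle from where it was at the start of the episode above 0.02 m).
It also fails if it takes over 51 s, if anything falls off the work surface, if the arm or the gripper's body presses on something with over 40 N, if the wrist force passes 120 N, or if a joint passes its speed limit or range.

## Working session

There is one attempt and no reset: what is moved stays moved. The work goes in short steps, Python scripts to look and compute and a shell command to move; the robot and the scene stay as the last step left them, time stands still between calls to the robot, and variables do not carry over. Pictures are saved under pics/ and viewed, about 8 in all and at most 12, crops included, and the job is handed in when it is done.

```bash
mkdir -p pics; ls
cat > h.py <<'E'
import numpy as np, cv2
from scipy.spatial.transform import Rotation as R
from plant import r
def snap(n):
    s=r.snapshot(n); np.savez(''+n+'.npz',**{k:np.array(v) for k,v in s.items()}); return s
def rot(s):
    a=np.array(s['attitude'],float)
    return R.from_quat(a).as_matrix() if a.size==4 else a.reshape(3,3)
def cloud(s):
    d=s['range_z']; K=np.array(s['K']); v,u=np.mgrid[:480,:640]
    p=np.stack([(u-K[0,2])/K[0,0]*d,-(v-K[1,2])/K[1,1]*d,-d],-1)
    w=p@rot(s).T+np.array(s['position']); w[d<=0]=np.nan
    return w
def save(s,n): cv2.imwrite('pics/'+n+'.png',s['pixels'][:,:,::-1])
E
python3 - <<'E'
from h import *
for n in('top','scene','wrist'):
    s=snap(n); save(s,n+'0'); print(n,s['position'],s['attitude'],s['K'],[k for k in s])
t=r.get_state(); print(t['clock'],t['tool_pos'],t['eef_rot'],t['contact_force'],r.tips_ahead)
E
```

```text
pics
top [ 0.36879371 -0.24912271  0.91197433] [-0.0731213   0.0417936   0.71215499 -0.69695182] [[510.00433137   0.         316.29503544]
 [  0.         510.00433137 243.24529913]
 [  0.           0.           1.        ]] ['pixels', 'range_z', 'K', 'position', 'attitude']
scene [-0.02748053 -0.77871328  0.4783965 ] [ 0.49351757 -0.19672425 -0.33169844  0.77956149] [[531.91039491   0.         320.51967158]
 [  0.         531.91039491 244.06221509]
 [  0.           0.           1.        ]] ['pixels', 'range_z', 'K', 'position', 'attitude']
wrist [0.62624581 0.07396536 0.38418729] [-1.43670872e-01  6.16622654e-04 -6.23942875e-04  9.89625137e-01] [[361.2125296    0.         324.42761783]
 [  0.         361.2125296  238.5622603 ]
 [  0.           0.           1.        ]] ['pixels', 'range_z', 'K', 'position', 'attitude']
0.15 [ 6.24544085e-01 -2.51843104e-05  2.57112288e-01] [ 7.07086186e-01  7.07127027e-01 -5.29709307e-04 -4.61429516e-04] [-0.42391101  1.10942588 -0.30654444] 0.019
```

View pics/top0.png

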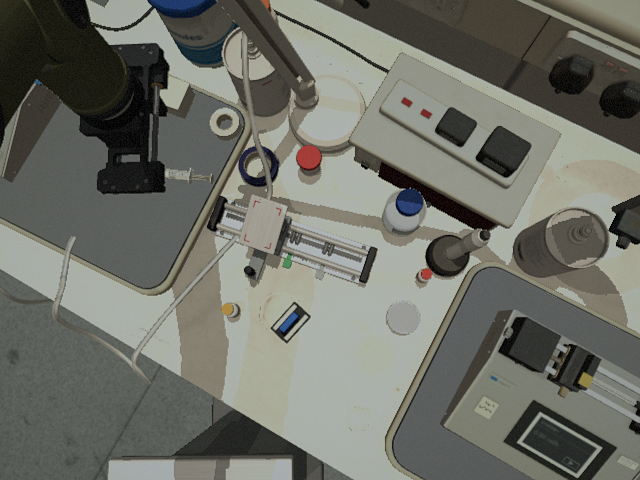

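View pics/scene0.png

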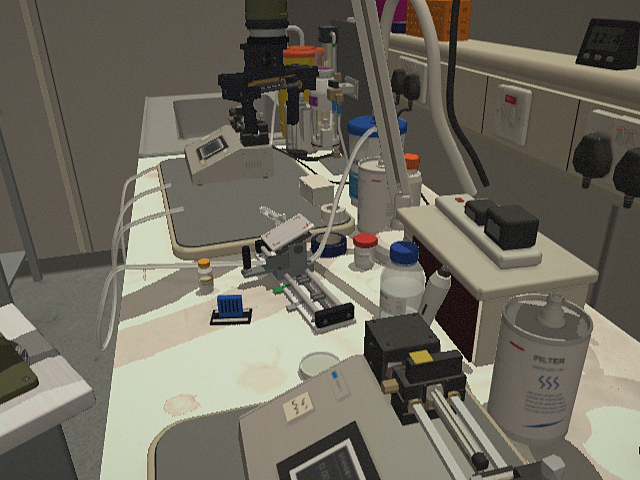

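Top view: push post at (250,271), stage plate (263,222), green tag (287,262), slide with its rib (291,322), orange vial (231,310), petri (403,317). The scene view agrees. Next I measure all of these.

```bash
cat > m.py <<'E'
from h import *
z=np.load('top.npz'); s={k:z[k] for k in z}; W=cloud(s); P=s['pixels']; hsv=cv2.cvtColor(P,cv2.COLOR_RGB2HSV)
def reg(u0,u1,v0,v1,c): 
    m=np.zeros((480,640),bool); m[v0:v1,u0:u1]=1; return m&c&np.isfinite(W[...,2])
H,S,V=[hsv[...,i].astype(int) for i in range(3)]
def rect(m,n):
    p=W[m]; q=cv2.minAreaRect((p[:,:2]*1000).astype(np.float32)); print(n,len(p),'mean',p.mean(0).round(4),'rect mm',[np.round(x,1) for x in q], 'zrange',np.percentile(p[:,2],[5,50,95]).round(4))
z_=W[...,2]
rect(reg(265,320,295,350,(H>100)&(H<130)&(S>120)&(z_>.03)),'rib')
rect(reg(265,320,295,350,(V<70)),'slideplate')
rect(reg(235,265,258,282,(z_>.06)),'post')
rect(reg(275,300,250,275,(H>45)&(H<85)&(S>100)),'green')
m=reg(235,295,190,256,(z_>.07)); p=W[m]; rect(m,'face')
c=p.mean(0); 
for _ in range(3):
    c=p.mean(0); n=np.linalg.svd(p-c,full_matrices=False)[2][2]; n*=np.sign(n[2]); e=(p-c)@n; p=p[abs(e)<.004]
print('face n',n,'tilt',np.arccos(n[2]),'az',np.degrees(np.arctan2(n[1],n[0])),'c',c, len(p))
rect(reg(205,232,190,240,(V<70)&(z_>.025)&(z_<.045)),'endL')
rect(reg(355,380,240,290,(V<70)&(z_>.025)&(z_<.045)),'endR')
for n,b in dict(vial_d=(220,242,298,322),pot=(294,324,143,175),bottle=(380,428,186,240),petri=(385,420,298,335),tape=(236,280,145,187),vialc=(415,434,265,284)).items(): rect(reg(*b,z_>.007),n)
E
python3 m.py
```

```text
rib 169 mean [ 0.3783 -0.1619  0.0394] rect mm [array([ 378.6, -161.7]), array([12.3, 37.4]), np.float64(46.4)] zrange [0.0361 0.0394 0.0423]
slideplate 299 mean [ 0.3776 -0.1635  0.0071] rect mm [array([ 378.6, -161.5]), array([39.1, 62.8]), np.float64(46.7)] zrange [0.0015 0.0044 0.0326]
post 72 mean [ 0.4644 -0.0989  0.0723] rect mm [array([464.7, -98.2]), array([13.5, 13.9]), np.float64(85.5)] zrange [0.0612 0.0733 0.0771]
green 77 mean [ 0.4871 -0.1572  0.0055] rect mm [array([ 488.5, -158. ]), array([12.4, 25.3]), np.float64(67.3)] zrange [0.0025 0.0053 0.0092]
face 1965 mean [ 0.5384 -0.1262  0.0895] rect mm [array([ 538.2, -125.9]), array([66.2, 81.3]), np.float64(70.0)] zrange [0.0749 0.0897 0.1034]
face n [-0.33578053  0.1238439   0.93376342] tilt 0.3660081760619834 az 159.75481789749733 c [ 0.5384384  -0.12547205  0.08974509] 1904
endL 310 mean [ 0.5753 -0.0325  0.0317] rect mm [array([580.3, -24.3]), array([34.5, 68.9]), np.float64(69.6)] zrange [0.0265 0.0322 0.0351]
endR 275 mean [ 0.4741 -0.2995  0.0329] rect mm [array([ 474.8, -300.1]), array([13.1, 63.4]), np.float64
[... 199 characters left out ...]
47 -0.2036  0.0473] rect mm [array([ 671.1, -202.7]), array([44.7, 62. ]), np.float64(80.8)] zrange [0.0173 0.0551 0.0583]
bottle 1830 mean [ 0.5554 -0.3606  0.0914] rect mm [array([ 566.4, -365.9]), array([68.1, 83.5]), np.float64(62.3)] zrange [0.0259 0.0934 0.1299]
petri 887 mean [ 0.3834 -0.3588  0.0119] rect mm [array([ 383.7, -358.6]), array([56. , 55.1]), np.float64(89.0)] zrange [0.0093 0.0119 0.0145]
tape 1069 mean [ 0.6608 -0.1068  0.0327] rect mm [array([ 663.7, -100.6]), array([83.5, 74.2]), np.float64(76.2)] zrange [0.0108 0.0232 0.0922]
vialc 203 mean [ 0.4541 -0.3957  0.0392] rect mm [array([ 456.3, -401.1]), array([22.8, 33.1]), np.float64(28.7)] zrange [0.0116 0.0393 0.0545]
```

```bash
python3 - <<'E'
from h import *
z=np.load('top.npz'); s={k:z[k] for k in z}; W=cloud(s)
for u,v in [(245,60),(250,120),(262,180),(240,235),(220,257),(190,290),(150,330)]: 
    w=W[v-6:v+7,u-6:u+7].reshape(-1,3); i=np.nanargmax(w[:,2]); print((u,v),w[i].round(3))
p=W[295:350,265:320].reshape(-1,3); hsv=cv2.cvtColor(s['pixels'],cv2.COLOR_RGB2HSV)[295:350,265:320].reshape(-1,3)
p=p[(p[:,2]>.034)&(hsv[:,1]>120)]; q=p[:,:2]-p[:,:2].mean(0); d=np.linalg.svd(q)[2][0] if 0 else np.linalg.svd(q,full_matrices=False)[2][0]; print('rib long az',np.degrees(np.arctan2(d[1],d[0])))
E
python3 -m inch '[[-0.5,-0.3,0,1,50],[-0.5,-0.3,0,1,50],[-0.5,-0.3,0,1,50],[-0.5,-0.3,0,1,50],[-0.6,-0.4,0,1,50]]' 10
python3 -m inch '[[-0.6,-0.4,0,1,50],[-0.6,-0.4,0,1,50],[-0.6,-0.4,0,1,50],[-0.6,-0.4,0,1,50],[-0.6,-0.4,0,1,50]]'
python3 -m inch '[[-0.6,-0.3,-1,1,50],[-0.3,-0.04,-1,0.65,50],[0,0,-1,0,50],[0,0,-0.8,0,50],[0,0,0,0,50]]'
```

```text
(245, 60) [ 0.765 -0.12   0.226]
(250, 120) [ 0.701 -0.115  0.16 ]
(262, 180) [ 0.633 -0.126  0.056]
(240, 235) [ 0.532 -0.094  0.085]
(220, 257) [ 0.496 -0.033  0.013]
(190, 290) [0.442 0.022 0.013]
(150, 330) [0.359 0.094 0.016]
rib long az 136.5793429939751
clock: 0.65
tool_pos: [0.5596, -0.0399, 0.2575]
eef_rot: [0.498, 0.867, 0.0, -0.0]
contact_force: [0.2, 0.3, 0.3]
opening: 0.581
clock: 1.15
tool_pos: [0.4842, -0.0904, 0.2576]
eef_rot: [0.257, 0.966, -0.0, -0.0]
contact_force: [-0.2, 0.1, 0.2]
opening: 0.562
clock: 1.65
tool_pos: [0.461, -0.0985, 0.1608]
eef_rot: [0.174, 0.985, -0.0, -0.002]
contact_force: [-0.9, -0.2, 0.4]
opening: 0.565
```

```bash
python3 -m inch '[[0.15,0,-1,0,50],[0,0,-1,0,50],[0,0,-1,0,50],[0,0,-0.95,0,50],[0,0,0,0,50]]'
python3 -m inch '[[0,0,0,0,10],[0,0,0,0,10],[0,0,0,0,10],[0,0,0,0,10],[0,0,0,0,10]]' 10
python3 - <<'E'
from h import *
s=snap('wrist'); save(s,'w1'); s=snap('top'); save({'pixels':np.hstack([s['pixels'][180:360,180:340]]).repeat(3,0).repeat(3,1)},'t1')
E
```

```text
clock: 2.15
tool_pos: [0.4658, -0.0981, 0.0627]
eef_rot: [0.174, 0.985, -0.0, -0.001]
contact_force: [0.5, 0.2, 0.5]
opening: 0.563
clock: 2.65
tool_pos: [0.4668, -0.0984, 0.0646]
eef_rot: [0.175, 0.985, 0.0, 0.001]
contact_force: [0.0, 0.6, 3.6]
opening: 0.157
```

```bash
python3 -m inch '[[-0.07,-0.18,0,0,10],[-0.07,-0.18,0,0,10],[-0.07,-0.18,0,0,10],[-0.07,-0.18,0,0,10],[-0.07,-0.18,0,0,10]]'
python3 -m inch '[[-0.06,-0.18,0,0,10],[-0.06,-0.18,0,0,10],[-0.06,-0.18,0,0,10],[-0.06,-0.18,0,0,10],[-0.07,-0.18,0,0,10]]'
python3 -m inch '[[0,0,0,0,10],[0,0,0,0,10],[0,0,0,0,10]]'
python3 -m inch '[[0,0,0,0,26],[0,0,0,0,26],[0,0,0,0,26],[0,0,0,0,26]]'
python3 - <<'E'
from h import *
s=snap('top'); save({'pixels':s['pixels'][180:360,190:370].repeat(3,0).repeat(3,1)},'t2')
E
```

```text
clock: 3.25
tool_pos: [0.4586, -0.1205, 0.0646]
eef_rot: [0.174, 0.985, 0.001, 0.001]
contact_force: [0.6, 0.9, 5.9]
opening: 0.147
clock: 3.75
tool_pos: [0.4517, -0.1391, 0.0645]
eef_rot: [0.172, 0.985, 0.004, 0.002]
contact_force: [0.9, 4.2, 6.4]
opening: 0.149
clock: 4.05
tool_pos: [0.4504, -0.1427, 0.0645]
eef_rot: [0.174, 0.985, 0.001, 0.001]
contact_force: [0.1, 1.6, 5.8]
opening: 0.157
clock: 4.45
tool_pos: [0.4496, -0.1436, 0.0639]
eef_rot: [0.175, 0.985, -0.0, -0.0]
contact_force: [-0.2, -0.6, -0.0]
opening: 0.294
```

View pics/t2.png

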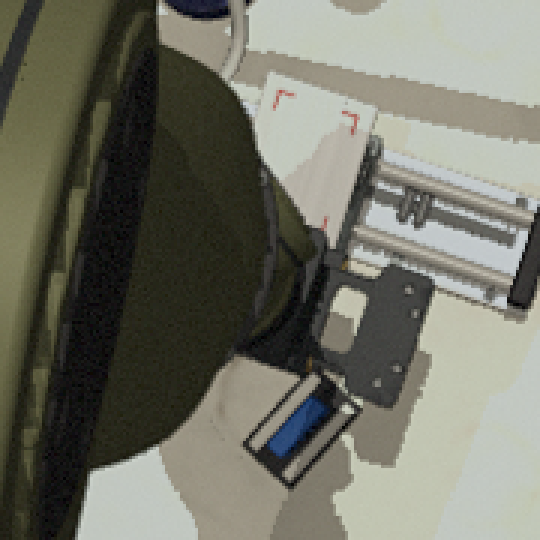

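```bash
python3 -m inch '[[0,0,1,0,26],[0,0,1,0,40],[0,0,1,0,40],[0,0,1,0,40],[-0.5,-0.1,0,-0.8,40]]'
python3 -m inch '[[-0.6,-0.15,0,-0.8,40],[-0.6,-0.15,0,-0.8,40],[-0.6,-0.15,0,-0.8,40],[-0.54,-0.17,0,-0.73,40],[0,0,0,0,40]]'
python3 - <<'E'
from h import *
s=snap('wrist'); save(s,'w3'); s=snap('top'); save(s,'t3'); s=snap('scene'); save({'pixels':s['pixels'][160:360,180:400].repeat(3,0).repeat(3,1)},'s3')
E
```

```text
clock: 5.0
tool_pos: [0.4403, -0.1459, 0.1665]
eef_rot: [0.216, 0.976, 0.001, 0.004]
contact_force: [0.7, -0.4, -0.5]
opening: 0.455
clock: 5.5
tool_pos: [0.3764, -0.1621, 0.164]
eef_rot: [0.373, 0.928, -0.001, -0.001]
contact_force: [0.5, -0.4, 0.2]
opening: 0.457
```

View pics/w3.png

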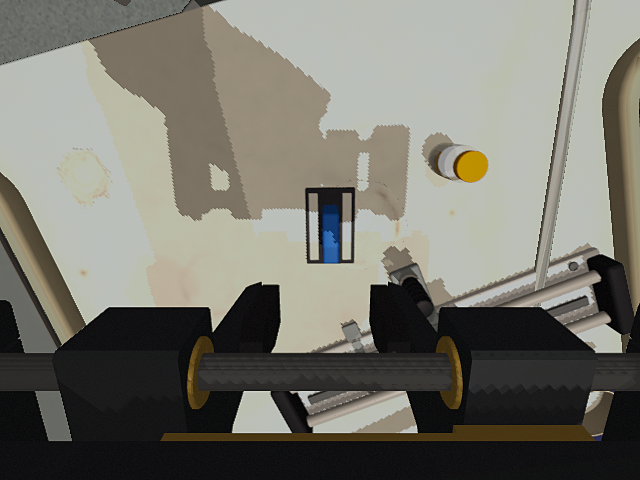

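Wrist view: slide centred at (330,225) with its rib vertical in the image, post at (418,296). The green tag is hidden under the post's arm and the grey tag is at (352,332). Now I measure the post, slide and face again.

Run:
```python
from h import *
yr=np.array([.342,.94]);xr=np.array([.94,-.342])
for n in('wrist','top'):
    z=np.load(n+'.npz'); s={k:z[k] for k in z}; W=cloud(s); P=s['pixels']; hsv=cv2.cvtColor(P,cv2.COLOR_RGB2HSV); H,S,V=[hsv[...,i].astype(int) for i in range(3)]
    D=np.hypot(W[...,0]-.449,W[...,1]+.1436)
    m=(W[...,2]>.071)&(W[...,2]<.08)&(V<80)&(D<.02)
    if m.sum()>5: print(n,'post top',m.sum(),W[m].mean(0),cv2.minAreaRect((W[m][:,:2]*1000).astype(np.float32)),'s',-W[m][:,:2].mean(0)@yr)
    m=(H>100)&(H<130)&(S>120)&(W[...,2]>.034)&(W[...,2]<.046)&(np.hypot(W[...,0]-.378,W[...,1]+.162)<.05)
    if m.sum()>5: print(n,'rib',m.sum(),W[m].mean(0),cv2.minAreaRect((W[m][:,:2]*1000).astype(np.float32)))
    m=(H>45)&(H<85)&(S>100)&(W[...,2]<.02)&(np.hypot(W[...,0]-.487,W[...,1]+.157)<.03)
    print(n,'green',m.sum(),W[m].mean(0) if m.any() else '')
    c0=np.array([.5384-.0164,-.1255-.0451]); L=(W[...,:2]-c0)@np.c_[xr,yr]
    m=(abs(L[...,0])<.037)&(abs(L[...,1])<.03)&(W[...,2]>.07)&(W[...,2]<.12)
    if m.sum()>200:
        p=W[m]; 
        for _ in range(4): c=p.mean(0); nn=np.linalg.svd(p-c,full_matrices=False)[2][2]; nn*=np.sign(nn[2]); p=p[abs((p-c)@nn)<.003]
        m2=(abs((W-c)@nn)<.004)&(np.hypot(*(W[...,:2]-c0).transpose(2,0,1))<.08)
        print(n,'face',len(p),nn,np.arccos(nn[2]),c,cv2.minAreaRect((W[m2][:,:2]*1000).astype(np.float32)))
```

```text
wrist post top 250 [ 0.44923912 -0.1392864   0.07544615] ((450.1204833984375, -139.0360107421875), (8.638631820678711, 13.423483848571777), 83.75411987304688) s -0.022710567159821223
wrist rib 844 [ 0.37995475 -0.15819703  0.0408592 ] ((380.79559326171875, -159.06561279296875), (11.758214950561523, 37.79218292236328), 46.798702239990234)
wrist green 0 
top green 0 
top face 1629 [-0.33757791  0.12407718  0.93308414] 0.3679015079784208 [ 0.52223149 -0.17101008  0.09010739] ((521.4559326171875, -170.75502014160156), (64.25700378417969, 80.8053207397461), 69.7405776977539)
```

View pics/s3.png

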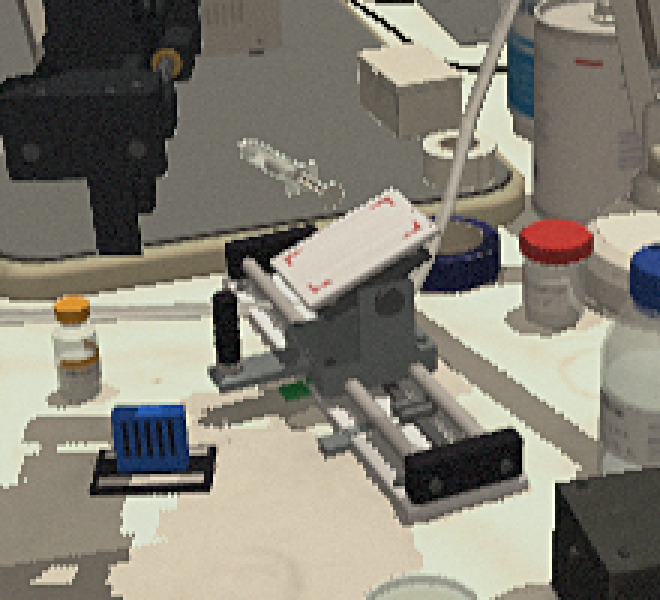

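Run:
```python
from h import *
yr=np.array([.342,.94]);xr=np.array([.94,-.342])
z=np.load('scene.npz'); s={k:z[k] for k in z}; W=cloud(s); P=s['pixels']; hsv=cv2.cvtColor(P,cv2.COLOR_RGB2HSV); H,S,V=[hsv[...,i].astype(int) for i in range(3)]
def rep(n,m): p=W[m]; print(n,len(p),p.mean(0).round(4),'s',np.percentile(-p[:,:2]@yr,[5,50,95]).round(4),'x',np.percentile(p[:,:2]@xr,[5,50,95]).round(4))
D=np.hypot(W[...,0]-.449,W[...,1]+.1436)
rep('post',(W[...,2]>.045)&(W[...,2]<.078)&(V<90)&(D<.02))
rep('green',(H>45)&(H<85)&(S>100)&(W[...,2]<.02)&(np.hypot(W[...,0]-.487,W[...,1]+.157)<.03))
z=np.load('top.npz'); s={k:z[k] for k in z}; W=cloud(s); P=s['pixels']; hsv=cv2.cvtColor(P,cv2.COLOR_RGB2HSV); H,S,V=[hsv[...,i].astype(int) for i in range(3)]
L=-(W[...,:2]@yr); X=W[...,:2]@xr
m=(W[...,2]>.017)&(W[...,2]<.036)&(abs(W[...,0]-.46)<.05)&(abs(W[...,1]+.146)<.05)
rep('arm/post low',m)
```

```text
post 150 [ 0.4453 -0.1459  0.0614] s [-0.022  -0.0145 -0.0117] x [0.4631 0.4685 0.4745]
green 41 [ 0.483  -0.156   0.0042] s [-0.0258 -0.0186 -0.0131] x [0.5003 0.5071 0.5143]
arm/post low 295 [ 0.4751 -0.1618  0.0271] s [-0.0273 -0.0124  0.014 ] x [0.4791 0.5007 0.5307]
```

```bash
python3 -m inch '[[0.1,0.06,-1,0,40],[0,0,-1,0,40],[0,0,-1,0,40],[0,0,-1,0,40],[0,0,-0.6,0,40]]' 8
python3 -m inch '[[0,0,-0.6,0,40],[0,0,0,0,40],[0,0,0,0,5],[0,0,0,0,5],[0,0,0,0,5]]'
python3 -m inch '[[0,0,0,0,5],[0,0,0,0,5],[0,0,0.3,0,5],[0,0,0.7,0,5],[0,0,0,0,5]]'
```

```text
clock: 6.15
tool_pos: [0.3781, -0.1589, 0.0734]
eef_rot: [0.37, 0.929, -0.001, -0.011]
contact_force: [0.3, 0.5, -0.2]
opening: 0.452
clock: 6.65
tool_pos: [0.3742, -0.1588, 0.0663]
eef_rot: [0.371, 0.929, -0.003, -0.016]
contact_force: [0.5, 0.0, -0.3]
opening: 0.208
clock: 7.15
tool_pos: [0.3744, -0.1587, 0.0922]
eef_rot: [0.371, 0.928, -0.002, -0.016]
contact_force: [0.7, -0.1, -0.9]
opening: 0.054
```

Run:
```python
from h import *
t=r.get_state(); print(np.round(t['q'],3),t['tool_pos'])
```

```text
[ 0.472  0.796 -0.298  2.304  1.147  0.232 -0.073] [ 0.37436167 -0.15867924  0.09217661]
```

```bash
q(){ python3 -c "
from h import *
t=r.get_state(); print(np.round(t['q'],3))"; }
python3 -m inch '[[0.15,-0.05,0,0,40],[0,0,0,0,40],[0,0,0,0,40]]'; q
python3 -m inch '[[0,0,-0.4,0,40],[0,0,-0.4,0,40],[0,0,0,0,40]]'; q
python3 -m inch '[[0,0,-0.4,0,40],[0,0,-0.4,0,40],[0,0,0,0,40]]'; q
```

```text
clock: 7.45
tool_pos: [0.3776, -0.1602, 0.0905]
eef_rot: [0.371, 0.929, -0.003, -0.017]
contact_force: [-0.0, 0.3, -1.1]
opening: 0.303
[ 0.48   0.802 -0.312  2.291  1.128  0.248 -0.054]
clock: 7.75
tool_pos: [0.3771, -0.1598, 0.07]
eef_rot: [0.37, 0.929, -0.003, -0.018]
contact_force: [-0.6, 0.3, 0.7]
opening: 0.453
[ 0.395  0.842 -0.177  2.302  1.271  0.141 -0.185]
clock: 8.05
tool_pos: [0.3774, -0.16, 0.0505]
eef_rot: [0.37, 0.929, -0.003, -0.017]
contact_force: [-0.2, 0.8, 0.2]
opening: 0.456
[ 0.376  0.887 -0.144  2.306  1.67   0.115 -0.578]
```

```bash
q(){ python3 -c "
from h import *
t=r.get_state(); print(np.round(t['q'],3))"; }
python3 -m inch '[[0.04,0,-0.2,0,40],[0,0,-0.2,0,40],[0,0,-0.2,0,40],[0,0,0,0,40]]'; q
python3 - <<'E'
from h import *
s=snap('wrist'); save(s,'w4'); W=cloud(s); hsv=cv2.cvtColor(s['pixels'],cv2.COLOR_RGB2HSV)
m=(hsv[...,0]>100)&(hsv[...,0]<130)&(hsv[...,1]>120)&(np.hypot(W[...,0]-.378,W[...,1]+.162)<.06)
print(m.sum(),W[m].mean(0),cv2.minAreaRect((W[m][:,:2]*1000).astype(np.float32)))
E
```

```text
clock: 8.45
tool_pos: [0.3783, -0.1601, 0.036]
eef_rot: [0.371, 0.928, -0.002, -0.017]
contact_force: [0.4, 0.7, -0.5]
opening: 0.453
[ 0.439  0.926 -0.246  2.3    1.742  0.2   -0.653]
3218 [ 0.37414157 -0.152932    0.04001706] ((378.4720153808594, -157.1712646484375), (101.97467803955078, 60.1104621887207), 45.98289108276367)
```

View pics/w4.png

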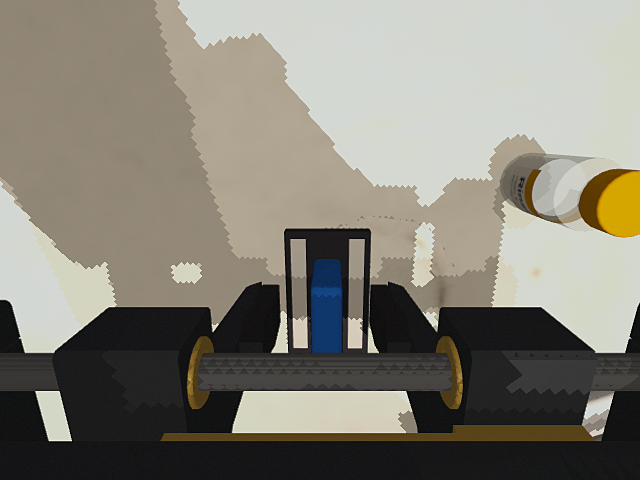

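Wrist view: the rib (310–343, 260–350) stands centred between the open fingers. I close and lift.

```bash
python3 -m inch '[[0,0,0,0,5],[0,0,0,0,5],[0,0,0,0,5],[0,0,0,0,5],[0,0,0.2,0,5]]' 8
python3 -m inch '[[0,0,0.4,0,5],[0,0,0.4,0,5],[0,0,0.4,0,5],[0,0,0.4,0,5],[0,0,0.4,0,5]]'
python3 -m inch '[[0,0,0.6,0,5],[0,0,0.8,0,5],[0,0,0.8,0,5],[0,0,0.8,0,5],[0,0,0,0,5]]'
python3 -c "
from h import *
t=r.get_state(); print(np.round(t['q'],3)); print(R.from_quat(t['eef_rot']).as_matrix().round(3))"
```

```text
clock: 9.0
tool_pos: [0.3784, -0.16, 0.041]
eef_rot: [0.371, 0.929, -0.002, -0.017]
contact_force: [-0.8, -0.3, 0.4]
opening: 0.138
clock: 9.5
tool_pos: [0.3781, -0.1599, 0.0905]
eef_rot: [0.371, 0.929, -0.003, -0.017]
contact_force: [0.7, -0.1, -1.3]
opening: 0.137
clock: 10.0
tool_pos: [0.3789, -0.1602, 0.1665]
eef_rot: [0.371, 0.928, -0.003, -0.015]
contact_force: [0.9, 0.1, -0.9]
opening: 0.133
[ 0.659  0.667 -0.588  2.235  0.803  0.496  0.236]
[[-0.724  0.689 -0.031]
 [ 0.689  0.725  0.007]
 [ 0.027 -0.016 -1.   ]]
```

```bash
python3 -m inch '[[0.6,-0.04,0,0.6,5],[0.8,-0.04,0,0.6,5],[0.8,-0.04,0,0.6,5],[0.8,-0.04,0,0.6,5],[0.8,-0.04,0,0.6,5]]'
python3 -m inch '[[0.8,-0.05,0,0.6,5],[0.62,0,0,0.28,5],[0,0,0,0,5],[0,0,0,0,5]]'
python3 - <<'E'
from h import *
t=r.get_state(); print(np.round(t['q'],3)); print(R.from_quat(t['eef_rot']).as_matrix().round(3))
s=snap('scene'); save({'pixels':s['pixels'][130:330,180:400].repeat(3,0).repeat(3,1)},'s5')
s=snap('wrist'); save(s,'w5')
E
```

```text
clock: 10.5
tool_pos: [0.4734, -0.1651, 0.1638]
eef_rot: [0.22, 0.975, -0.006, -0.017]
contact_force: [1.0, 0.3, -0.6]
opening: 0.135
clock: 10.9
tool_pos: [0.5075, -0.1661, 0.1638]
eef_rot: [0.176, 0.984, -0.007, -0.017]
contact_force: [-0.4, -0.1, -1.3]
opening: 0.136
[ 0.652  0.819 -0.748  1.881  0.777  0.804  0.685]
[[-0.937  0.346 -0.037]
 [ 0.347  0.938 -0.007]
 [ 0.032 -0.019 -0.999]]
```

View pics/s5.png

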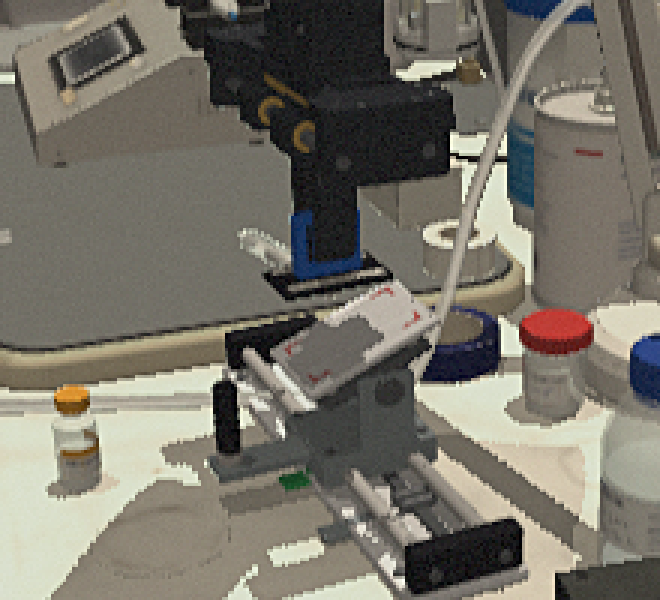

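View pics/w5.png

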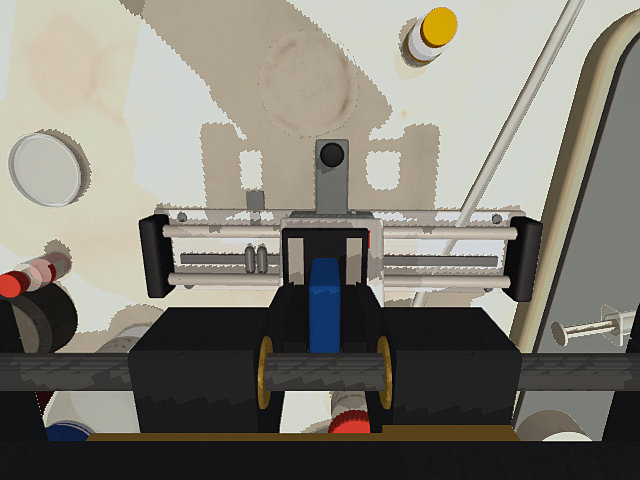

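```bash
python3 -m inch '[[0.1,0.05,-0.35,0,5],[0,0,-0.4,0,5],[0,0,0,0,5]]' 5
python3 -m inch '[[0,0,-0.08,0,5],[0,0,-0.08,0,5],[0,0,0,0,5]]'
python3 -m inch '[[0,0,-0.08,0,5],[0,0,-0.08,0,5],[0,0,0,0,5]]'
python3 -m inch '[[0,0,-0.08,0,5],[0,0,-0.08,0,5],[0,0,0,0,5]]'
```

```text
clock: 11.3
tool_pos: [0.5098, -0.1651, 0.1444]
eef_rot: [0.176, 0.984, -0.007, -0.018]
contact_force: [-0.0, 0.5, -0.5]
opening: 0.136
clock: 11.6
tool_pos: [0.511, -0.165, 0.1419]
eef_rot: [0.176, 0.984, -0.006, -0.017]
contact_force: [-0.1, 1.0, -0.7]
opening: 0.132
clock: 11.9
tool_pos: [0.511, -0.1651, 0.1378]
eef_rot: [0.176, 0.984, -0.006, -0.017]
contact_force: [-0.1, -0.9, -0.2]
opening: 0.134
clock: 12.2
tool_pos: [0.5111, -0.1649, 0.1339]
eef_rot: [0.176, 0.984, -0.006, -0.017]
contact_force: [-0.2, 0.4, 0.5]
opening: 0.133
```

```bash
for i in 1 2; do :; done
python3 -m inch '[[0,0,-0.08,0,5],[0,0,-0.08,0,5],[0,0,0,0,5]]'
python3 -m inch '[[0,0,-0.08,0,5],[0,0,0,0,5]]'
python3 -m inch '[[0,0,-0.08,0,5],[0,0,0,0,5]]'
python3 - <<'E'
from h import *
s=snap('scene'); save({'pixels':s['pixels'][130:330,180:400].repeat(3,0).repeat(3,1)},'s6')
E
```

```text
clock: 12.5
tool_pos: [0.5104, -0.1648, 0.1297]
eef_rot: [0.176, 0.984, -0.006, -0.017]
contact_force: [-2.1, -0.3, 2.4]
opening: 0.141
clock: 12.7
tool_pos: [0.5104, -0.1649, 0.1277]
eef_rot: [0.176, 0.984, -0.006, -0.017]
contact_force: [-2.2, 1.1, 2.6]
opening: 0.135
clock: 12.9
tool_pos: [0.5108, -0.165, 0.1257]
eef_rot: [0.176, 0.984, -0.006, -0.017]
contact_force: [-2.9, 1.2, 2.2]
opening: 0.135
```

View pics/s6.png

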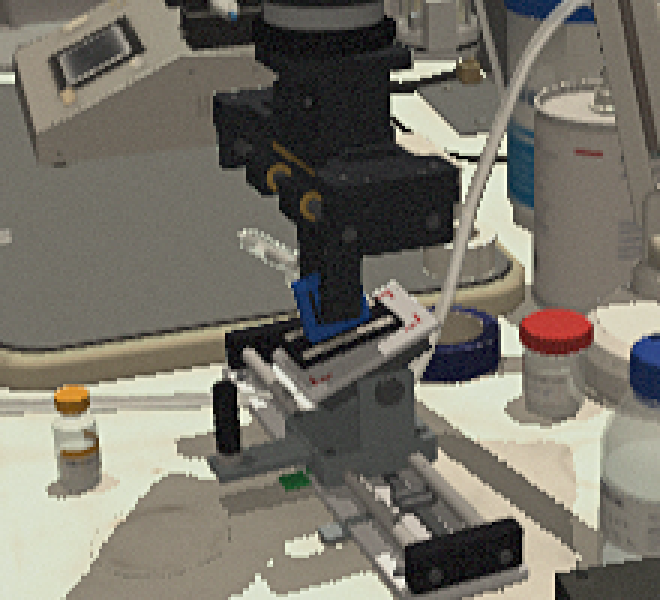

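The slide has turned onto the slope and lies nearly flush. Next I check its centring in the face frame.

```bash
cat > f.py <<'E'
from h import *
n=np.array([-.3376,.1241,.9331]); yr=np.array([.345,.9386,0]); yr-=n*(yr@n); yr/=np.linalg.norm(yr); xr=np.cross(yr,n)
c=np.array([.5216,-.1709,.0905]); B=np.c_[xr,yr,n]
def F(s,nm):
    W=cloud(s); L=((W-c)@B)*1000; hsv=cv2.cvtColor(s['pixels'],cv2.COLOR_RGB2HSV); H,S,V=[hsv[...,i].astype(int) for i in range(3)]
    ins=(abs(L[...,0])<48)&(abs(L[...,1])<36)
    m=ins&((H<8)|(H>172))&(S>100)&(abs(L[...,2])<6)
    if m.sum()>3: print(nm,'red',m.sum(),'min',L[m].min(0).round(1),'max',L[m].max(0).round(1))
    m=ins&(abs(L[...,2]+1)<12)&(V>110)&(S<60)
    if m.sum()>30: print(nm,'light surf n: pct',np.percentile(L[m][:,2],[10,50,90]).round(1))
    m=ins&(V<75)&(L[...,2]>-6)&(L[...,2]<9)
    if m.sum()>30: p=L[m]; print(nm,'dark',m.sum(),'pct5',np.percentile(p,3,0).round(1),'pct95',np.percentile(p,97,0).round(1)); 
    return L
E
python3 - <<'E'
from f import *
z=np.load('top.npz'); F({k:z[k] for k in z},'top before')
for n in('scene','wrist'): F(snap(n),n)
E
```

```text
top before red 17 min [-36.3 -22.4  -3. ] max [34.  23.1  2.3]
top before light surf n: pct [-2.5 -0.7  1.2]
scene red 13 min [-37.  -21.7  -4.4] max [33.1 24.9  0.9]
scene light surf n: pct [-5.1 -3.5  2. ]
scene dark 154 pct5 [-30.1 -20.1  -1.2] pct95 [23.5 13.6  8.3]
wrist red 116 min [-34.5 -20.5  -3.7] max [-23.5  26.3   0.2]
wrist light surf n: pct [-3.2 -2.2  9.7]
wrist dark 126 pct5 [-21.8 -17.6   3.5] pct95 [19.6 22.2  9. ]
```

```bash
cat > g.py <<'E'
from f import *
s=snap('scene'); L=F(s,'scene'); W=s['pixels']
m=(L[...,0]>-27)&(L[...,0]<30)&(L[...,1]>-17)&(L[...,1]<-8)&(abs(L[...,2]-3)<7); p=L[m]
for _ in range(4):
    A=np.c_[p[:,:2],np.ones(len(p))]; k=np.linalg.lstsq(A,p[:,2],rcond=None)[0]; e=p[:,2]-A@k; p=p[abs(e)<2.5]
print('plate top: slope x,y, n0',k.round(3),len(p),'x range',p[:,0].min(),p[:,0].max())
m=(L[...,0]>-38)&(L[...,0]<41)&(L[...,1]>-30)&(L[...,1]<-24)&(abs(L[...,2])<10); p=L[m]
for _ in range(4):
    A=np.c_[p[:,0],np.ones(len(p))]; k=np.linalg.lstsq(A,p[:,2],rcond=None)[0]; e=p[:,2]-A@k; p=p[abs(e)<2.5]
print('face strip: slope x, n0',k.round(3),len(p))
t=r.get_state(); print(t['tool_pos'],t['contact_force'],t['moment'])
E
python3 g.py
python3 -m inch '[[0,0,-0.08,0,5],[0,0,0,0,5]]'
python3 -m inch '[[0,0,-0.06,0,5],[0,0,0,0,5],[0,0,0,0,5]]'
python3 g.py
```

```text
scene red 14 min [-36.8 -20.8  -4.7] max [33.2 24.4  1.1]
scene light surf n: pct [-5.1 -3.3  3.4]
scene dark 148 pct5 [-34.9 -20.9  -0.4] pct95 [23.3 12.9  8.6]
plate top: slope x,y, n0 [-0.037  0.116  4.921] 33 x range -13.954285556895956 23.736272606254257
face strip: slope x, n0 [-0.004 -3.762] 98
[ 0.51117491 -0.16514984  0.1260347 ] [-2.18690609  0.08359913  2.03496416] [ 0.1746907   0.45007326 -0.00588045]
clock: 13.3
tool_pos: [0.5112, -0.1651, 0.1238]
eef_rot: [0.176, 0.984, -0.006, -0.016]
contact_force: [-1.9, -0.4, 0.4]
opening: 0.138
clock: 13.6
tool_pos: [0.5112, -0.1651, 0.1225]
eef_rot: [0.176, 0.984, -0.006, -0.016]
contact_force: [-2.3, 1.3, 0.7]
opening: 0.137
scene red 18 min [-36.9 -21.5  -4.4] max [34.  25.   5.8]
scene light surf n: pct [-4.4 -2.7  3.1]
scene dark 250 pct5 [-37.8 -20.5  -0.1] pct95 [24.1 17.7  5.8]
plate top: slope x,y, n0 [-0.042  0.024  3.979] 81 x range -26.916471185180054 24.478089581710698
face strip: slope x, n0 [ 0.004 -3.032] 103
[ 0.51118611 -0.16508211  0.12251757] [-2.8082691   0.7711687   0.68703319] [ 0.17173424  0.25381029 -0.00764594]
```

```bash
python3 -m inch '[[0.03,-0.01,-0.08,0,5],[0,0,0,0,5],[0,0,0,0,5]]'
python3 -m inch '[[0.03,-0.01,-0.08,0,5],[0,0,0,0,5],[0,0,0,0,5]]'
python3 g.py
```

```text
clock: 13.95
tool_pos: [0.5119, -0.1653, 0.1205]
eef_rot: [0.176, 0.984, -0.006, -0.016]
contact_force: [-2.2, 0.6, 2.4]
opening: 0.136
clock: 14.25
tool_pos: [0.5125, -0.1656, 0.1186]
eef_rot: [0.176, 0.984, -0.006, -0.017]
contact_force: [-3.2, 0.2, 3.6]
opening: 0.136
scene red 14 min [-35.3 -21.   -6. ] max [33.2 17.5  1. ]
scene light surf n: pct [-7.3 -5.5 -0.6]
scene dark 248 pct5 [-37.2 -20.1  -3.7] pct95 [24.5 15.9  1.7]
plate top: slope x,y, n0 [-0.006 -0.015 -0.323] 91 x range -26.67106237091213 25.703678367471746
face strip: slope x, n0 [ 2.000e-03 -5.882e+00] 115
[ 0.51252654 -0.16551398  0.11859718] [-2.367917    1.63846353  2.9173279 ] [0.18913569 0.52463016 0.00496429]
```

```bash
python3 -m inch '[[0.01,-0.01,-0.04,0,5],[0,0,0,0,5],[0,0,0,0,5],[0,0,0,0,5],[0,0,0,0,5]]' 9
python3 g.py
python3 - <<'E'
from f import *
s=snap('top'); F(s,'top'); save({'pixels':s['pixels'][170:330,200:400].repeat(4,0).repeat(4,1)[:600,:800]},'t7')
z=np.load('scene.npz'); s={k:z[k] for k in z}; save({'pixels':s['pixels'][200:320,230:390].repeat(5,0).repeat(5,1)},'s7')
W=cloud(s); V=s['pixels'].max(-1); D=np.hypot(W[...,0]-.449,W[...,1]+.1436); m=(W[...,2]>.045)&(W[...,2]<.078)&(V<90)&(D<.02); p=W[m]
print('post',len(p),p.mean(0).round(4),np.percentile(-p[:,:2]@[.342,.94],[5,50,95]).round(4))
E
```

```text
clock: 14.8
tool_pos: [0.5129, -0.1657, 0.1176]
eef_rot: [0.176, 0.984, -0.006, -0.016]
contact_force: [-3.8, 1.5, 4.4]
opening: 0.133
scene red 13 min [-36.2 -21.2  -6. ] max [32.3 23.1  0.6]
scene light surf n: pct [-8.4 -6.5 -1.7]
scene dark 248 pct5 [-37.  -19.5  -4.7] pct95 [24.5 14.8  1. ]
plate top: slope x,y, n0 [-0.004  0.03  -0.804] 91 x range -26.59657216151268 25.08509791019336
face strip: slope x, n0 [ 1.000e-03 -6.921e+00] 122
[ 0.51289413 -0.1656841   0.11759717] [-3.29396224  1.68346299  4.85905496] [0.35973612 0.56602032 0.06500539]
post 149 [ 0.4453 -0.1457  0.0616] [-0.0218 -0.0147 -0.0114]
```

View pics/s7.png

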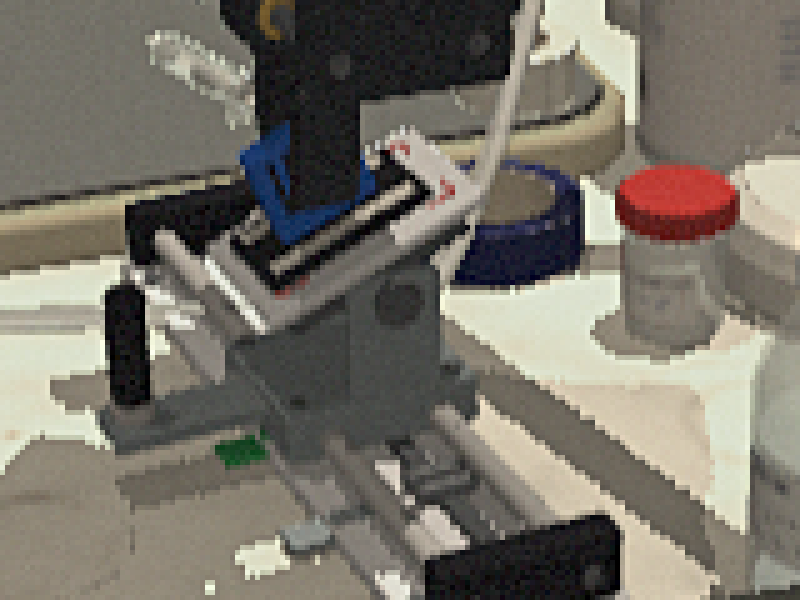

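Scene view: the slide lies flush between the red marks, about 2–4 mm low of centre. The post is still level with the green tag and the bystanders are in place. All the numbers are within limits, so I hand in.

```bash
python3 -m inch '[[0,0,0,0,5],[0,0,0,0,5],[0,0,0,0,5]]'; python3 -c "
from plant import r
r.finish_job()"
```

```text
clock: 15.2
tool_pos: [0.5129, -0.1657, 0.1175]
eef_rot: [0.176, 0.984, -0.006, -0.016]
contact_force: [-4.2, 1.6, 4.1]
opening: 0.136
the job is handed in; nothing more can be done
```

The job is handed in at 15.2 s, with the slide gripped and pressed on the sloped face and the carrier at the green station. No verdict was reported.

**What I did**
- **Carrier:** I gripped the post and moved the carrier about 48 mm. I felt about 4 N going in, which fits the detent. The post was then level with the green mark to about 1 mm.
- **Slide:** I picked it up by the rib. It turned in a light 5 N grip until it matched the 0.37 rad slope. I then pressed it in and held it at 9 N.

**Last checks**
- **Flushness:** The slide was within about 0.005 rad of the face along the slope. Across it I read 0.03 rad, from few points. Its top sat about 6 mm above the face strip, against 5 mm expected for a flush slide. That is within the 2 mm camera calibration.
- **Press:** About 6.5 N by the wrist, which means the sprung face had gone in about 5 mm. The camera gave about 4 mm.
- **Centring:** About 2–5 mm down the slope by the camera, against about 0 mm from the tool position. Both are inside the 10 mm limit. Across the slope it was within about 2 mm.
- **Carrier and bystanders:** The post had not moved during pressing. In the final view the bystanders in frame looked undisturbed. I did not measure them again, and the petri dish and red-cap vial were out of frame.

**What went wrong:** The first descent to the slide stopped short because the arm was slowed near a wrist singularity, and the fingers closed on air above the rib. A slower second descent worked. The tool also stayed tilted about 2° from that stall.

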